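# Unload a test bar from its coil and present its foot to the code reader

### The job

Slide the wound coil up off the test bar it surrounds, and seat it flat over the stub of the low coil rest, leaving the bar in its stand. Then draw that same bar up out of its stand and present it to the bench reader: slanted square to the reader's sloping window, its lower end (the one that was in the stand) pointing at the middle of the window from about 4 cm away. Do not touch the reader or disturb the other bar and the things lying about; finish while still holding the bar there, raised and still.

Things in the scene. Friction and masses are not known exactly. Their poses are not given: they have to be found in the camera images.
- coil: Wound coil: copper winding between two black flanges, ring 50 mm outside diameter, 28 mm bore, 24 mm high, 90 g; rigid. Origin at the centre of its underside, z along the bore (up at the start). At the start it stands on top of coil_stand (underside 40 mm above the worktop) round coil_bar. Can be gripped across its outside.
- coil_bar: The bar to present: plain aluminium round test bar, 100 mm long, 20 mm diameter at both end heads (each head 28 to 30 mm long), narrowing to a 14 mm waist between them; about 0.07 kg (varies a little). Origin at the centre of its foot face (lower end), z along the bar from the foot to the top end. At the start it stands loosely in coil_stand, foot 8 mm above the worktop, top at 108 mm, inside the coil; it may lean by up to 4 degrees.
- coil_bar_foot (a point): Centre of coil_bar's foot face, the lower end at the start (same point as the origin of coil_bar).
- spare_bar: Bar of the same shape in the other stand, without a coil; to be left alone. Origin and z as for coil_bar.
- coil_stand: Fixed stand under the coil: grey base disc 80 mm diameter, 8 mm high, with an upright aluminium socket column 44 mm diameter, 40 mm high; round socket 23 mm diameter, its floor 8 mm above the worktop (32 mm deep). Origin at the centre of its underside, z up.
- plain_stand: Fixed stand of the same shape holding spare_bar.
- coil_rest: Fixed low rest for the coil: base plate 80 mm diameter, 2.5 mm thick, an aluminium seat 44 mm diameter with its top 8 mm above the worktop, and on it a central stub 20 mm diameter that tapers from 18 mm to its top at 24 mm above the worktop. Origin at the centre of its underside, z up. A seated coil has its bore round the stub and its underside 8 mm above the worktop.
- reader: Fixed bench code reader, foot plate 120 x 100 mm, about 105 mm high overall; origin at the centre of its underside. It faces roughly towards the robot.
- reader_window: The reader's sloping head, 80 x 86 mm, with a square dark window (70 mm over its black frame) that faces the robot and up. Origin at the middle of the window's surface, about 72 mm above the worktop; its z axis is the window's outward normal, 40 degrees from vertical, leaning towards the robot side. The frame stands 1 mm proud. A well presented bar has its z axis along this z and its foot centre on it, 40 mm out.
- specimen_2: Bystander: small round mounted specimen, 34 mm diameter, 19 mm high. Origin under its centre.
- specimen_6: Bystander: round mounted specimen, 40 mm diameter, 21 mm high.
- specimen_7: Bystander: round mounted specimen, 30 mm diameter, 18 mm high.
- marker_black: Bystander: marker pen, 135 mm long (along its y), 13 mm thick, lying on the worktop.

How it is judged:
On the way, in this order (a step that is already met when the one before it is completed fails the run):
1. the coil has been slid off the bar and sits flat and released over the stub of the coil rest, the bar still standing in its stand (horizontal distance between coil and coil_rest below 0.007 m and height (world z) of coil below 0.013 m and angle between coil's own z axis and vertical below 0.1 rad and linear speed of coil below 0.03 m/s and contact force between the fingers and coil below 0.1 N and distance between coil_bar and coil_stand below 0.02 m), for 0.2 s.
2. the same bar is drawn out of its stand, held in the fingers with its foot above the stand's top (height (world z) of coil_bar_foot above 0.045 m and contact force between the fingers and coil_bar above 1 N), for 0.2 s.
At the end, for the whole second after the job is handed in: Fingers hold coil_bar still, touching neither stand nor reader: axis within 0.22 rad of the window normal, foot 20 to 65 mm out, within 18 mm of the window middle along its x and y, over 50 mm up. Coil flat, released on its rest: within 7 mm of centre, underside below 13 mm, tilt under 0.1 rad (angle between the z axis of coil_bar and the z axis of reader_window, either way round below 0.22 rad and z of coil_bar_foot in the frame of reader_window between 0.02 and 0.065 m and x of coil_bar_foot in the frame of reader_window between -0.018 and 0.018 m and y of coil_bar_foot in the frame of reader_window between -0.018 and 0.018 m and height (world z) of coil_bar_foot above 0.05 m and contact force between the fingers and coil_bar above 1 N and linear speed of each of coil_bar, coil below 0.03 m/s and angular speed of coil_bar below 0.3 rad/s and contact force between coil_bar and reader below 0.1 N and contact force between coil_bar and coil_stand below 0.1 N and contact force between coil_bar and plain_stand below 0.1 N and horizontal distance between coil and coil_rest below 0.007 m and height (world z) of coil below 0.013 m and angle between coil's own z axis and vertical below 0.1 rad and contact force between the fingers and coil below 0.1 N); the arm keeps its last pose, push and grip.
It fails at once if the bar is pulled up while the coil is still round it (height (world z) of coil_bar_foot above 0.03 m and horizontal distance between coil and coil_bar below 0.03 m).
It fails at once if the reader is touched by the bar, the coil or the arm (contact force between any of the arm, the fingers, coil_bar, coil and reader above 1 N).
It fails at once if the other bar is disturbed (distance of spare_bar from where it was at the start of the episode above 0.02 m or angle between spare_bar's own z axis and vertical above 0.3 rad).
It fails at once if a bystander is pushed away (distance of any of specimen_2, specimen_6, specimen_7, marker_black from where it was at the start of the episode above 0.03 m).
It also fails if it takes over 54 s, if anything falls off the work surface, if the arm or the gripper's body presses on something with over 40 N, if the wrist force passes 120 N, or if a joint passes its speed limit or range.

### The arm

A 6-joint arm with a two-finger parallel gripper is mounted at the origin on a cart in front of the work surface, level with it; the furniture and walls round the work are solid. World frame = base frame: x ahead of the robot, y to its left, z up, the work surface at z = 0. Lengths are in m, angles in rad, forces in N, time in s.
With the tool pointing down it reaches from about 0.375 to 0.975 m from the base axis. Payload 3.8 kg.
Tool frame: the origin (TCP) lies between the finger pads; the fingertips stand 22 mm ahead of it and the grasp point (between the pads) lies 3 mm ahead of it (bot.finger_overhang is the distance from the TCP to the fingertips, in m); x points along the fingers, y is the direction in which the jaws open and shut, and the axes are right-handed (so a half turn about x gives the same grasp; the last joint's range is limited). The gripper opens to 85 mm and grips with 20 to 120 N. Pads are 22 mm wide; open, the fingers measure 114 mm over their backs; the gripper's body (76 mm by 85 mm) begins 54 mm behind the grasp point. The pads swing forward as they close: fully open they stand 13 mm farther back than shut.
Start: joints at [-1.318, 0.264, 1.604, -0, 1.274, -0.037], TCP at [0.193, -0.647, 0.253] pointing down, gripper open.
Joint ranges: [-2.63, 2.63], [-0.94, 2.18], [0.31, 2.57], [-1.31, 4.45], [0, 2.66], [-2.55, 2.55]. Speed limits (rad/s): [2.57, 2.57, 3.14, 3.14, 3.14, 3.14].

### API

Orientations are given as a rotation vector (axis times angle).
In Python, from workcell import bot gives the robot as it stands. The module is installed in compiled form; this text tells all that it offers.
- The arm moves only by the tool arm_command, never from a script. Its argument "series" is a list that holds one entry, the list of rows, each a list of 7 numbers: the turn, a rotation vector about the tool's x, y, z in rad, then the shift along the tool's x, y, z in cm, then the opening, from 0 (shut) to 1 (fully open). In form: [[[rx, ry, rz, x, y, z, grip], ...]]. A call has 1 to 10 rows; each row shifts and turns the pose as measured when the row begins, along the tool's axes as they then stand; what a row does not reach is not made up. A row lasts 1/10 s, in which the tool goes at most 50 mm and 8.59 degrees, less where a joint would pass 70% of its speed; a pose out of reach is approached as far as the arm can. A call is refused whole if a number of a shift passes 5 or a number of a turn 0.15, either way. A call with a gripper value outside its range is refused whole. The fingers move at their own pace and stop on an object; "newtons" is the grip in N (left out, the last holds). Time passes only in rows, so rows that do not move let the fingers close. It gives the time, the measured TCP pose, the force and the opening at its end, in the units of the state.
- bot.read_state(): the state, without advancing time (a new reading comes with each control period).
- bot.read_camera(name): name is "side" or "top" or "wrist"; returns (picture, depth): 420x560x3 uint8, blue, green, red; 420x560 float32, m along the optical axis (not along the pixel's ray), 0 where there is no reading.
- bot.camera_info(name): a dict with "K" (3x3 intrinsics, pixels), "dist_coeffs" ([k1, k2, p1, p2, k3] as OpenCV has them; the pictures are not rectified), "extrinsics" (4x4, takes a point from camera to world coordinates). Camera axes: x right, y down, z forward; pixel columns grow to the right and rows downward; lengths in m; the calibration is good to about 2 mm. A picture is of the moment at which its call begins: read the wrist's pose just before it. camera_info takes no time and is no camera call; for the wrist camera it gives the pose at the moment of the call.
- bot.finish_job(): hands the job in, once; it reports no verdict.
The state is a dict: "time": time; "q": joint angles; "joint_vel": joint speeds; "joint_torque": joint torques, N m; "tool_pos": TCP position; "tcp_rot": TCP orientation; "wrist_force": force on the tool from outside, world axes, zero at the start; "torque": the same for the moment, N m; "width": opening from 0.0 (shut) to 1.0 (fully open).
Only numpy, scipy, OpenCV 4.12 (cv2) and the standard library are available. Lean on these libraries where they do the work, as an engineer would, in place of code of your own. Each camera call takes 0.05 s, during which the arm holds its last target.

## Working session

There is one attempt and no reset: what is moved stays moved. The work goes in short steps, Python scripts to look and compute and a tool call to move; the robot and the scene stay as the last step left them, time stands still between calls to the robot, and variables do not carry over. Pictures are saved under pics/ and viewed, and the job is handed in when it is done.

Besides the shell and the picture viewer there is one more tool, called after "Emit:" by a JSON object that holds its "fn" and its "kwargs". arm_command: Moves the arm, as the interface text tells. Its arguments: {"type":"object","properties":{"series":{"type":"array"},"newtons":{"type":"number"}},"required":["series"]}

```bash
mkdir -p pics
python3 - <<'E'
from workcell import bot
import cv2,numpy as np
s=bot.read_state();print(s)
for n in("side","top","wrist"):
    i=bot.camera_info(n);p,d=bot.read_camera(n)
    np.savez(f'{n}0.npz',p=p,d=d,**{k:np.array(v) for k,v in i.items()})
    cv2.imwrite(f'pics/{n}0.png',p);print(n,np.round(i['K'],1).tolist(),i['dist_coeffs'],np.round(i['extrinsics'],3).tolist(), (d>0).mean())
E
```

```text
{'time': 0.0, 'q': array([-1.31787095e+00,  2.64750175e-01,  1.60543396e+00,  3.75271009e-05,
        1.27373706e+00, -3.68713230e-02]), 'joint_vel': array([ 0.00201899, -0.00115092, -0.00097578, -0.000412  , -0.00011212,
        0.00048682]), 'joint_torque': array([-2.49815574e-03, -5.15117812e+01, -3.67316043e+01, -3.46101087e-04,
        1.28512413e-02,  3.02990725e-05]), 'tool_pos': array([ 0.19273318, -0.64614501,  0.25193164]), 'tcp_rot': array([ 2.06659501,  0.3040025 , -2.06704491]), 'wrist_force': array([ 0.02606072, -0.21409185,  0.67015482]), 'torque': array([-0.02928641, -0.01842025,  0.00911989]), 'width': 0.9997315454595399}
side [[407.4, 0.0, 275.1], [0.0, 407.4, 211.2], [0.0, 0.0, 1.0]] [-0.02575058  0.          0.          0.          0.        ] [[-0.999, 0.016, -0.048, 0.584], [0.05, 0.501, -0.864, 0.762], [0.01, -0.865, -0.501, 0.544], [0.0, 0.0, 0.0, 1.0]] 0.9960926870748299
top [[408.8, 0.0, 283.3], [0.0, 408.8, 217.2], [0.0, 0.0, 1.0]] [-0.0252283  0.         0.         0.         0.       ] [[-0.029, -0.991, 0.127, 0.422], [-1.0, 0.028, -0.01, -0.044], [0.006, -0.127, -0.992, 1.083], [0.0, 0.0, 0.0, 1.0]] 0.9957908163265307
wrist [[376.5, 0.0, 278.0], [0.0, 376.5, 207.7], [0.0, 0.0, 1.0]] [-0.08710584  0.          0.          0.          0.        ] [[0.286, -0.92, -0.267, 0.26], [-0.958, -0.276, -0.077, -0.626], [-0.002, 0.278, -0.961, 0.373], [0.0, 0.0, 0.0, 1.0]] 0.9962925170068028
```

View pics/top0.png

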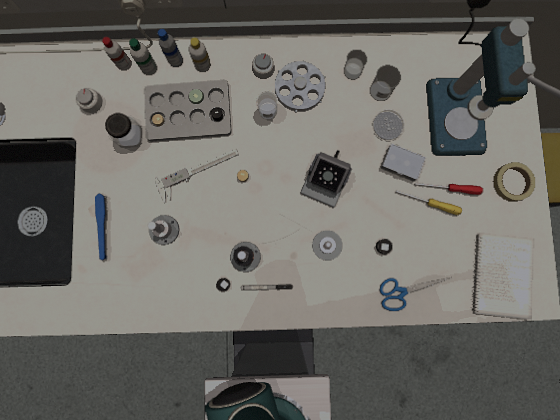

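View pics/side0.png

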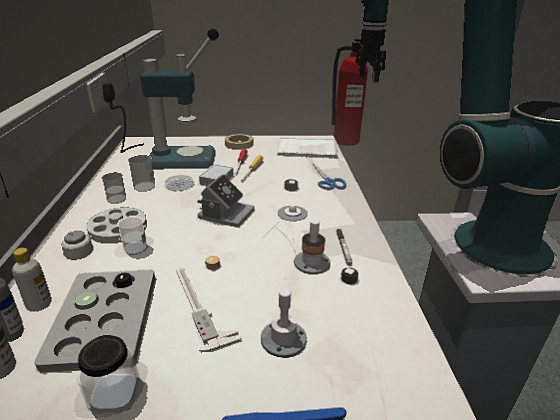

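View pics/wrist0.png

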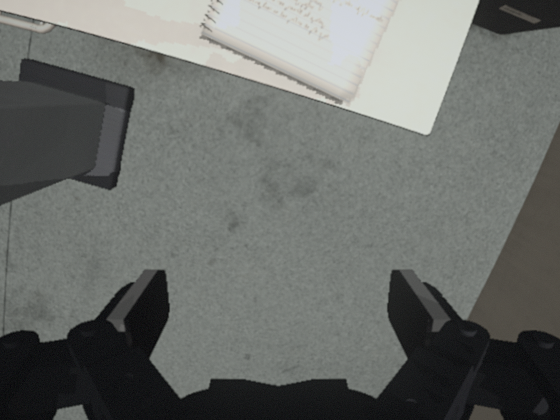

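The top view shows the coil stand with coil at (246,256), the plain stand at (163,230), the rest at (327,245) and the reader at (327,178). The specimens are near (243,176), (223,284) and (384,247), and the marker is at (267,287). In the side view, the coil is at (313,245) and the rest at (292,213).

```bash
cat > h.py <<'E'
import numpy as np,cv2
from scipy.spatial.transform import Rotation as R
def load(f):
    z=np.load(f);return {k:z[k] for k in z.files}
def shot(n,tag):
    from workcell import bot
    i=bot.camera_info(n);p,d=bot.read_camera(n)
    np.savez(f'{n}{tag}.npz',p=p,d=d,**{k:np.array(v) for k,v in i.items()})
    cv2.imwrite(f'pics/{n}{tag}.png',p);return load(f'{n}{tag}.npz')
def rays(c,uv):
    uv=np.asarray(uv,float).reshape(-1,1,2)
    n=cv2.undistortPoints(uv,c['K'],c['dist_coeffs']).reshape(-1,2)
    return np.c_[n,np.ones(len(n))]
def plane(c,uv,z):
    E=c['extrinsics'];r=rays(c,uv)@E[:3,:3].T;o=E[:3,3]
    return o+r*((z-o[2])/r[:,2])[:,None]
def cloud(c):
    h,w=c['d'].shape;u,v=np.meshgrid(np.arange(w),np.arange(h))
    r=rays(c,np.c_[u.ravel(),v.ravel()])*c['d'].ravel()[:,None]
    E=c['extrinsics'];return (r@E[:3,:3].T+E[:3,3]).reshape(h,w,3)
def proj(c,P):
    E=np.linalg.inv(c['extrinsics']);P=np.atleast_2d(P).astype(float)
    return cv2.projectPoints(P,cv2.Rodrigues(E[:3,:3])[0],E[:3,3],c['K'],c['dist_coeffs'])[0].reshape(-1,2)
def zoom(c,u0,u1,v0,v1,f,name):
    cv2.imwrite('pics/'+name,cv2.resize(c['p'][v0:v1,u0:u1],None,fx=f,fy=f,interpolation=cv2.INTER_CUBIC))
def pose():
    from workcell import bot
    s=bot.read_state();return s,np.array(s['tool_pos']),R.from_rotvec(s['tcp_rot'])
E
python3 - <<'E'
from h import *
c=load('top0.npz');W=cloud(c)
for n,u,v,z in(("coilstand",246,256,.1),("plain",163,230,.1),("rest",327,245,.024),("reader",327,178,.07),("s",243,176,.02),("s",223,284,.02),("s",384,247,.02),("mk",267,287,.013)):
    print(n,W[v,u].round(3),plane(c,[(u,v)],z).round(3))
zoom(c,210,370,140,300,4,'topz.png')
c=load('side0.npz');zoom(c,190,370,160,290,4,'sidez.png')
E
```

```text
coilstand [0.458 0.039 0.091] [[0.457 0.038 0.1  ]]
plain [0.532 0.256 0.036] [[0.525 0.237 0.1  ]]
rest [ 0.482 -0.166  0.025] [[ 0.482 -0.166  0.024]]
reader [ 0.65  -0.168  0.069] [[ 0.649 -0.168  0.07 ]]
s [0.673 0.05  0.015] [[0.672 0.049 0.02 ]]
s [0.39  0.105 0.02 ] [[0.39  0.105 0.02 ]]
s [ 0.473 -0.315  0.021] [[ 0.473 -0.315  0.02 ]]
mk [ 0.379 -0.007  0.012] [[ 0.379 -0.008  0.013]]
```

View pics/topz.png

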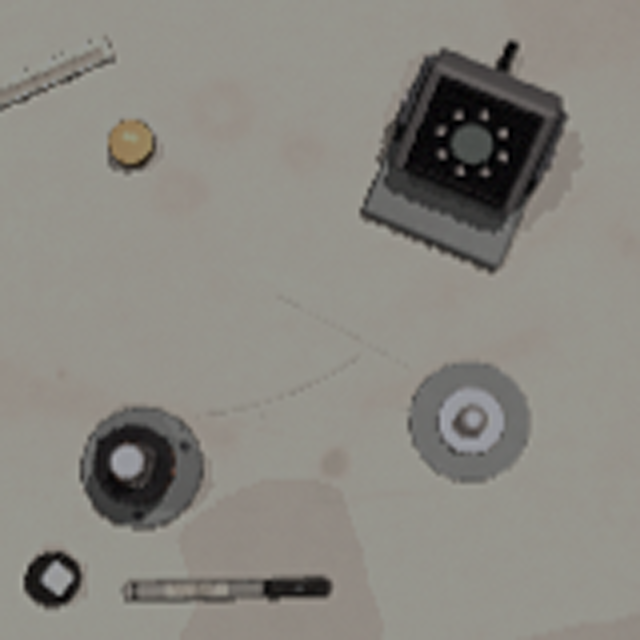

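View pics/sidez.png

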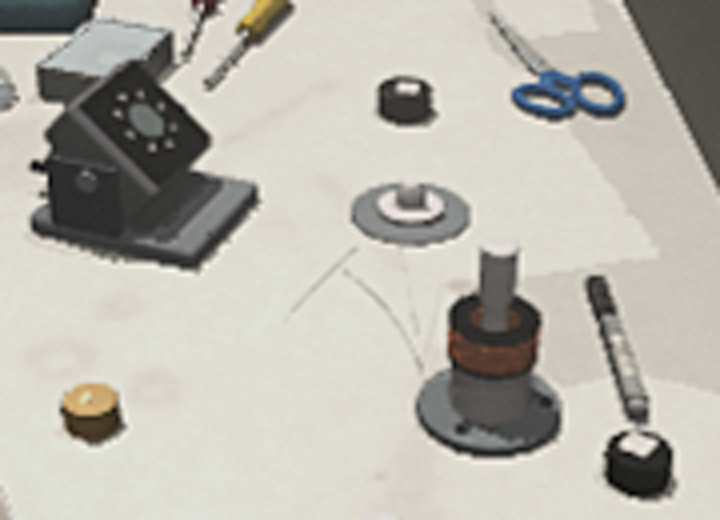

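Run:
```python
from h import *
from scipy.spatial import cKDTree
s,p,r=pose();print(r.as_matrix().round(3))
for n in('top','side'):
    c=load(n+'0.npz');W=cloud(c).reshape(-1,3)
    def reg(x,y,rad,z0,z1):
        m=(np.hypot(W[:,0]-x,W[:,1]-y)<rad)&(W[:,2]>z0)&(W[:,2]<z1);return W[m]
    for nm,a in(("bartop",(.455,.045,.04,.102,.115)),("bar",(.455,.045,.04,.075,.1)),("coiltop",(.455,.045,.04,.058,.069)),("base",(.455,.045,.05,.005,.011)),("stub",(.482,-.166,.03,.021,.03)),("seat",(.482,-.166,.03,.006,.011)),("rbase",(.482,-.166,.05,.0015,.005)),("spare",(.53,.24,.06,.1,.115))):
        P=reg(*a)
        if len(P): print(n,nm,len(P),P.mean(0).round(4),((P.max(0)+P.min(0))/2).round(4),np.ptp(P,axis=0).round(3))
    # window: dark pixels in reader region
    px=c['p'].reshape(-1,3).max(1)
    m=(np.hypot(W[:,0]-.65,W[:,1]+.168)<.06)&(W[:,2]>.045)
    P=W[m];cen=P.mean(0)
    # robust plane
    best=None;rng=np.random.default_rng(0)
    for _ in range(300):
        a,b,d=P[rng.choice(len(P),3,False)];nn=np.cross(b-a,d-a);nn/=np.linalg.norm(nn)+1e-12
        k=np.abs((P-a)@nn)<.003
        if best is None or k.sum()>best.sum():best=k
    Q=P[best];cen=Q.mean(0);nn=np.linalg.svd(Q-cen)[2][2];nn*=np.sign(nn[2])
    print(n,'plane',len(P),len(Q),cen.round(4),nn.round(3),np.degrees(np.arccos(nn[2])),np.degrees(np.arctan2(nn[1],nn[0])))
```

```text
[[-0.     0.286 -0.958]
 [ 0.002 -0.958 -0.286]
 [-1.    -0.002 -0.   ]]
top bartop 55 [0.459  0.0482 0.1079] [0.4586 0.0481 0.1076] [0.017 0.017 0.008]
top bar 6 [0.4565 0.0401 0.0897] [0.4567 0.041  0.0888] [0.012 0.005 0.011]
top coiltop 212 [0.4597 0.0489 0.064 ] [0.4602 0.0495 0.064 ] [0.048 0.047 0.009]
top base 351 [0.457  0.0444 0.008 ] [0.462  0.0475 0.008 ] [0.081 0.092 0.006]
top stub 18 [ 0.4837 -0.1691  0.0239] [ 0.4824 -0.1676  0.0236] [0.01  0.013 0.005]
top seat 132 [ 0.4832 -0.168   0.0083] [ 0.4796 -0.169   0.0084] [0.05  0.046 0.005]
top rbase 386 [ 0.4827 -0.1658  0.0031] [ 0.4827 -0.1653  0.0033] [0.098 0.095 0.003]
top spare 59 [0.5355 0.2624 0.1074] [0.536  0.2629 0.1071] [0.018 0.018 0.013]
top plane 1145 726 [ 0.6565 -0.17    0.0726] [-0.577  0.27   0.771] 39.58545079101581 154.88523046638818
side bartop 52 [0.4626 0.0523 0.1056] [0.4623 0.0503 0.1051] [0.019 0.021 0.006]
side bar 92 [0.4634 0.0569 0.0877] [0.4617 0.0548 0.0875] [0.02  0.011 0.024]
side coiltop 205 [0.4628 0.0558 0.0619] [0.462  0.0513 0.0635] [0.048 0.049 0.011]
side base 330 [0.4647 0.0627 0.0066] [0.4616 0.0554 0.008 ] [0.077 0.072 0.006]
side stub 7 [ 0.4863 -0.1653  0.022 ] [ 0.4866 -0.1657  0.0224] [0.008 0.01  0.003]
side seat 47 [ 0.4867 -0.1587  0.0071] [ 0.4863 -0.1589  0.0085] [0.04  0.033 0.005]
side rbase 53 [ 0.4917 -0.1567  0.0027] [ 0.4859 -0.1638  0.0032] [0.072 0.072 0.003]
side spare 108 [0.5398 0.2673 0.1053] [0.5397 0.2664 0.104 ] [0.018 0.019 0.008]
side plane 769 535 [ 0.6599 -0.1638  0.0699] [-0.564  0.292  0.773] 39.41431103533394 152.66171635198458
```

Emit:
{"fn": "arm_command", "kwargs": {"series": [[[-0.085,0,0,0,-1.2,-4.2,1],[-0.085,0,0,0,-1.2,-4.2,1],[-0.085,0,0,0,-1.2,-4.2,1],[-0.085,0,0,0,-1.2,-4.2,1],[-0.085,0,0,0,-1.2,-4.2,1],[-0.085,0,0,0,-1.2,-4.2,1],[-0.085,0,0,0,-1.2,-4.2,1],[-0.085,0,0,0,-1.2,-4.2,1],[-0.085,0,0,0,-1.2,-4.2,1],[-0.085,0,0,0,-1.2,-4.2,1]]]}}

```text
time: 1.15
tool_pos: [0.4399, -0.291, 0.2476]
tcp_rot: [1.504, 0.994, -1.504]
wrist_force: [1.2, 0.2, -0.1]
width: 0.996
```

```bash
cat >> h.py <<'E'
def togo(target,Rt=None):
    """shift in tool axes cm to target TCP and turn"""
    s,p,r=pose()
    sh=r.inv().apply(np.array(target)-p)*100
    print('t',round(s['time'],2),'p',p.round(4),'R',r.as_matrix().round(3).tolist(),'w',round(s['width'],3),'F',s['wrist_force'].round(1),'q',np.round(s['q'],2))
    print('shift cm',sh.round(2))
    if Rt is not None: print('turn',(r.inv()*R.from_matrix(Rt)).as_rotvec().round(4))
E
python3 -c "
from h import *
togo([.43,.02,.25],np.array([[0,1,0],[0,0,-1],[-1,0,0]]).astype(float))"
```

```text
t 1.15 p [ 0.4399 -0.291   0.2476] R [[-0.003, 0.918, -0.396], [0.005, -0.396, -0.918], [-1.0, -0.005, -0.003]] w 0.996 F [ 1.2  0.2 -0.1] q [-0.63 -0.01  1.92  0.    1.24 -0.23]
shift cm [ -0.09 -13.23 -28.17]
turn [-0.4071 -0.004   0.0039]
```

Emit:
{"fn": "arm_command", "kwargs": {"series": [[[-0.1,0,0,0,-2.5,-4.2,1],[-0.1,0,0,0,-2,-4.2,1],[-0.1,0,0,0,-1.5,-4.2,1],[-0.1,0,0,0,-1,-4.2,1],[0,0,0,0,-1,-4.2,1],[0,0,0,0,0,0,1]]]}}

```text
time: 1.75
tool_pos: [0.4015, -0.0551, 0.2472]
tcp_rot: [1.201, 1.226, -1.195]
wrist_force: [0.8, -0.1, 0.4]
width: 1.001
```

```bash
python3 -c "
from h import *
c=shot('wrist','1')
togo([.46,.05,.25],np.array([[0,1,0],[0,0,-1],[-1,0,0]]).astype(float))"
```

```text
t 1.8 p [ 0.4023 -0.0569  0.2474] R [[-0.002, 1.0, 0.017], [0.006, 0.017, -1.0], [-1.0, -0.002, -0.006]] w 1.001 F [-0.3 -0.9  0.8] q [-0.21 -0.26  2.14  0.01  1.27 -0.23]
shift cm [ -0.2    5.95 -10.6 ]
turn [ 0.0166 -0.0065  0.0021]
```

View pics/wrist1.png

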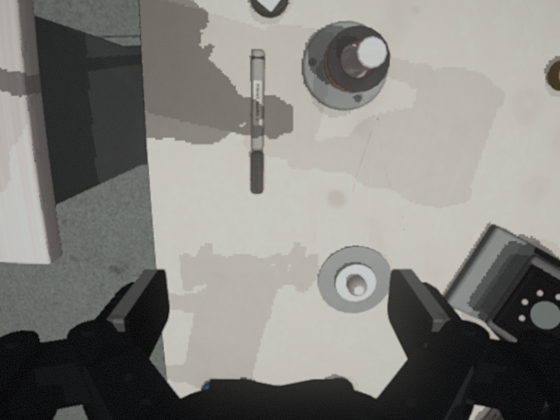

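The wrist view shows the bar top at (371,52), the stand base centred near (346,66), the rest at (354,280), and the marker at (257,120). The reader's window is partly visible at (545,315).

```bash
cat >> h.py <<'E'
def circ(W,x,y,rad,z0,z1):
    m=(np.hypot(W[...,0]-x,W[...,1]-y)<rad)&(W[...,2]>z0)&(W[...,2]<z1)
    m=m.astype(np.uint8)
    P=W[m>0]
    if len(P)<5: return None
    xy=(P[:,:2]*1e4).astype(np.float32)
    (a,b),rr=cv2.minEnclosingCircle(xy)
    return np.round([a/1e4,b/1e4,rr/1e4,P[:,2].mean(),len(P)],4)
E
python3 - <<'E'
from h import *
c=load('wrist1.npz');W=cloud(c)
print('table',np.median(W[150:200,200:240,2]))
for nm,a in(("bartop",(.46,.05,.03,.104,.113)),("coiltop",(.46,.05,.04,.060,.068)),("base",(.46,.05,.05,.0055,.0105)),("stub",(.484,-.168,.02,.021,.027)),("seat",(.484,-.168,.03,.006,.0105)),("rbase",(.484,-.168,.046,.0018,.004))):
    print(nm,circ(W,*a))
zoom(c,290,410,10,130,5,'z1.png')
zoom(c,300,410,230,330,5,'z2.png')
print('plane',plane(c,[(371,52)],.108),plane(c,[(346,66)],.008),plane(c,[(354,280)],.008))
E
```

```text
table 0.0003489635897807042
bartop [4.601e-01 4.960e-02 1.020e-02 1.079e-01 7.510e+02]
coiltop [4.605e-01 5.000e-02 2.510e-02 6.410e-02 1.957e+03]
base [4.603e-01 4.970e-02 4.000e-02 8.000e-03 2.528e+03]
stub [ 4.847e-01 -1.664e-01  7.500e-03  2.320e-02  1.370e+02]
seat [ 4.845e-01 -1.671e-01  2.240e-02  8.000e-03  8.760e+02]
rbase [ 4.838e-01 -1.678e-01  4.570e-02  2.700e-03  2.168e+03]
plane [[0.45982325 0.04942141 0.108     ]] [[0.46060775 0.04948324 0.008     ]] [[ 0.48285574 -0.16385335  0.008     ]]
```

View pics/z1.png

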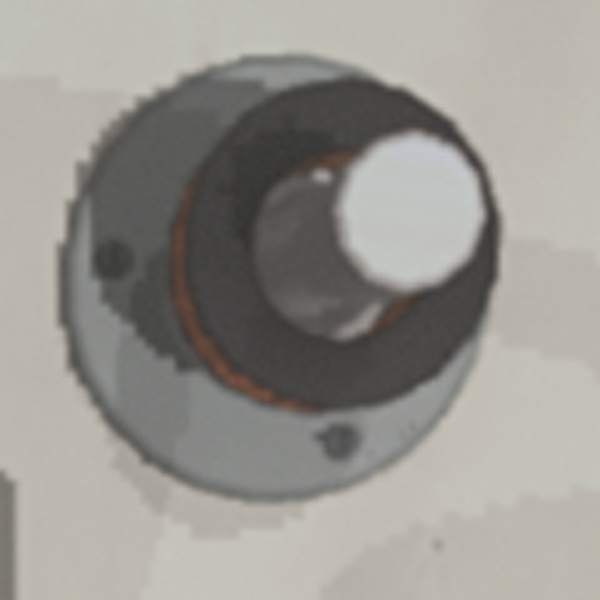

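View pics/z2.png

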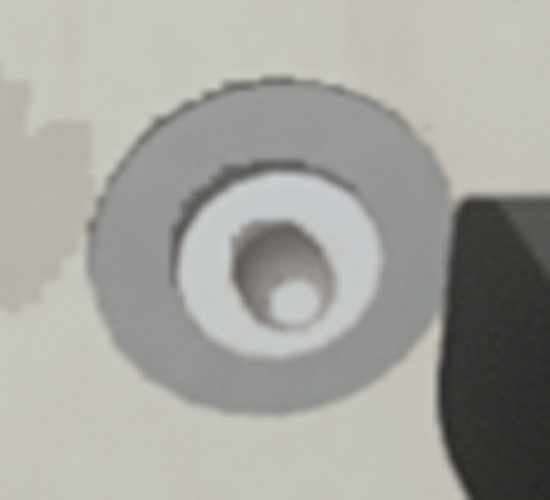

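Emit:
{"fn": "arm_command", "kwargs": {"series": [[[0.0166,-0.0065,0.002,0,2,-3.5,1],[0,0,0,0,2,-3.5,1],[0,0,0,0,1.8,-3.5,1],[0,0,0,0,0,0,1]]]}}

```text
time: 2.2
tool_pos: [0.4639, 0.0464, 0.2479]
tcp_rot: [1.214, 1.199, -1.214]
wrist_force: [-0.6, -0.5, 0.2]
width: 0.998
```

```bash
python3 -c "
from h import *
togo([.4604,.05,.064],np.array([[0,1,0],[0,0,-1],[-1,0,0]]).astype(float))"
```

```text
t 2.2 p [0.4639 0.0464 0.2479] R [[0.004, 1.0, -0.009], [-0.004, -0.008, -1.0], [-1.0, 0.004, 0.004]] w 0.998 F [-0.6 -0.5  0.2] q [ 0.05 -0.14  2.04 -0.    1.24  0.06]
shift cm [18.39 -0.42 -0.43]
turn [-0.0085  0.004  -0.0041]
```

Emit:
{"fn": "arm_command", "kwargs": {"series": [[[-0.0085,0.004,-0.004,3,-0.3,-0.3,1],[0,0,0,3,0,0,1],[0,0,0,3,0,0,1],[0,0,0,0,0,0,1],[0,0,0,0,0,0,1]]]}}

```text
time: 2.7
tool_pos: [0.4649, 0.0431, 0.1566]
tcp_rot: [1.21, 1.203, -1.211]
wrist_force: [-0.1, -0.3, 0.2]
width: 1.001
```

```bash
python3 -c "
from h import *
togo([.4604,.05,.064],np.array([[0,1,0],[0,0,-1],[-1,0,0]]).astype(float))"
```

```text
t 2.7 p [0.4649 0.0431 0.1566] R [[0.003, 1.0, -0.003], [-0.004, -0.003, -1.0], [-1.0, 0.003, 0.004]] w 1.001 F [-0.1 -0.3  0.2] q [ 0.04 -0.05  2.14 -0.    1.05  0.05]
shift cm [ 9.26 -0.48 -0.72]
turn [-0.0026  0.0037 -0.0025]
```

Emit:
{"fn": "arm_command", "kwargs": {"series": [[[0,0.004,-0.002,0,-0.48,-0.72,1],[0,0,0,0,0,0,1],[0,0,0,0,0,0,1]]]}}

```text
time: 3.0
tool_pos: [0.4622, 0.0494, 0.1604]
tcp_rot: [1.216, 1.203, -1.208]
wrist_force: [-0.7, -0.3, 0.3]
width: 0.999
```

```bash
python3 -c "
from h import *
togo([.4604,.05,.064],np.array([[0,1,0],[0,0,-1],[-1,0,0]]).astype(float))
c=shot('wrist','2');zoom(c,100,460,60,420,2,'w2z.png')
togo([.4604,.05,.064])"
```

```text
t 3.0 p [0.4622 0.0494 0.1604] R [[0.006, 1.0, -0.005], [0.001, -0.005, -1.0], [-1.0, 0.006, -0.001]] w 0.999 F [-0.7 -0.3  0.3] q [ 0.05 -0.06  2.14  0.    1.06  0.06]
shift cm [ 9.64 -0.23 -0.06]
turn [-0.0051 -0.0006 -0.0056]
t 3.05 p [0.4624 0.0494 0.1605] R [[0.006, 1.0, -0.005], [0.001, -0.005, -1.0], [-1.0, 0.006, -0.001]] w 0.999 F [ 0.3  0.  -0.1] q [ 0.05 -0.06  2.14  0.    1.06  0.06]
shift cm [ 9.65 -0.25 -0.05]
```

View pics/wrist2.png

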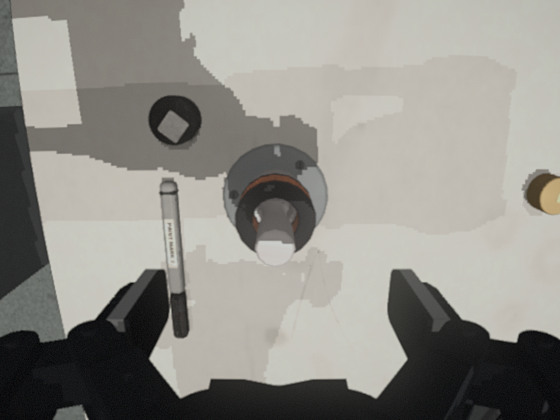

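The coil and bar are centred between the jaws: bar top at (275,248), finger midline at about 279.

Run:
```python
from h import *
W=cloud(load('wrist2.npz'))
for nm,a in(("bartop",(.46,.05,.03,.104,.113)),("coiltop",(.46,.05,.04,.060,.068)),("base",(.46,.05,.05,.0055,.0105))):print(nm,circ(W,*a))
```

```text
bartop [4.601e-01 4.990e-02 1.000e-02 1.078e-01 1.193e+03]
coiltop [4.605e-01 5.030e-02 2.490e-02 6.400e-02 2.719e+03]
base [4.604e-01 5.000e-02 3.960e-02 7.900e-03 3.528e+03]
```

Emit:
{"fn": "arm_command", "kwargs": {"series": [[[-0.005,0,-0.005,2,-0.23,-0.06,1],[0,0,0,2,0,0,1],[0,0,0,2,0,0,1],[0,0,0,0,0,0,1],[0,0,0,0,0,0,1]]]}}

```text
time: 3.55
tool_pos: [0.4652, 0.0508, 0.105]
tcp_rot: [1.215, 1.201, -1.198]
wrist_force: [0.2, 0.1, 0.7]
width: 1.002
```

```bash
python3 -c "
from h import *
togo([.4604,.05,.064],np.array([[0,1,0],[0,0,-1],[-1,0,0]]).astype(float))"
```

```text
t 3.55 p [0.4652 0.0508 0.105 ] R [[0.013, 1.0, 0.002], [0.001, 0.002, -1.0], [-1.0, 0.013, -0.001]] w 1.002 F [0.2 0.1 0.7] q [0.06 0.01 2.19 0.   0.93 0.05]
shift cm [ 4.1  -0.53  0.08]
turn [ 0.0019 -0.0011 -0.013 ]
```

Emit:
{"fn": "arm_command", "kwargs": {"series": [[[0,0,-0.013,1.4,-0.5,0,1],[0,0,0,1.4,-0.1,0,1],[0,0,0,1.3,-0.1,0,1],[0,0,0,0,0,0,1],[0,0,0,0,0,0,1]]]}}

```text
time: 4.05
tool_pos: [0.4607, 0.0511, 0.065]
tcp_rot: [1.211, 1.208, -1.203]
wrist_force: [-0.2, -0.1, 0.2]
width: 1.005
```

```bash
python3 -c "
from h import *
togo([.4604,.05,.064],np.array([[0,1,0],[0,0,-1],[-1,0,0]]).astype(float))"
```

```text
t 4.05 p [0.4607 0.0511 0.065 ] R [[0.005, 1.0, 0.002], [0.001, 0.002, -1.0], [-1.0, 0.005, -0.001]] w 1.005 F [-0.2 -0.1  0.2] q [0.06 0.07 2.22 0.   0.85 0.05]
shift cm [ 0.1  -0.03  0.11]
turn [ 0.0024 -0.0014 -0.005 ]
```

Emit:
{"fn": "arm_command", "kwargs": {"series": [[[0,0,-0.005,0.1,0,0.1,1],[0,0,0,0,0,0,0.5],[0,0,0,0,0,0,0.4],[0,0,0,0,0,0,0.4],[0,0,0,0,0,0,0.4],[0,0,0,0,0,0,0.4],[0,0,0,0,0,0,0.4],[0,0,0,0,0,0,0.4]]], "newtons": 40}}

```text
time: 4.85
tool_pos: [0.4622, 0.0501, 0.0659]
tcp_rot: [1.21, 1.21, -1.205]
wrist_force: [0.7, -0.3, -0.6]
width: 0.556
```

```bash
python3 -c "
from h import *
togo([.4604,.05,.064],np.array([[0,1,0],[0,0,-1],[-1,0,0]]).astype(float))
c=shot('wrist','3');shot('side','3');zoom(load('side3.npz'),190,370,120,290,4,'sidez3.png')"
```

```text
t 4.85 p [0.4622 0.0501 0.0659] R [[0.003, 1.0, 0.002], [0.002, 0.002, -1.0], [-1.0, 0.003, -0.002]] w 0.556 F [ 0.7 -0.3 -0.6] q [0.05 0.07 2.21 0.   0.86 0.05]
shift cm [ 0.19 -0.18  0.01]
turn [ 0.0023 -0.0015 -0.0025]
```

View pics/wrist3.png

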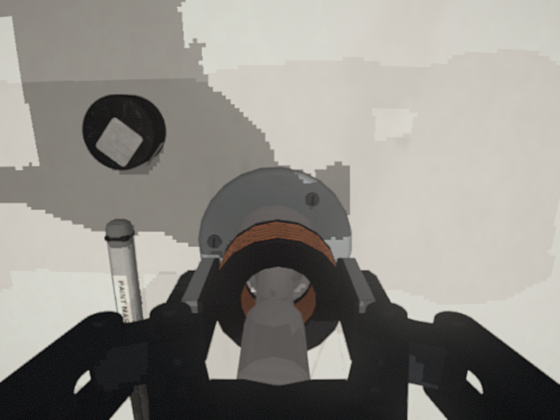

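View pics/sidez3.png

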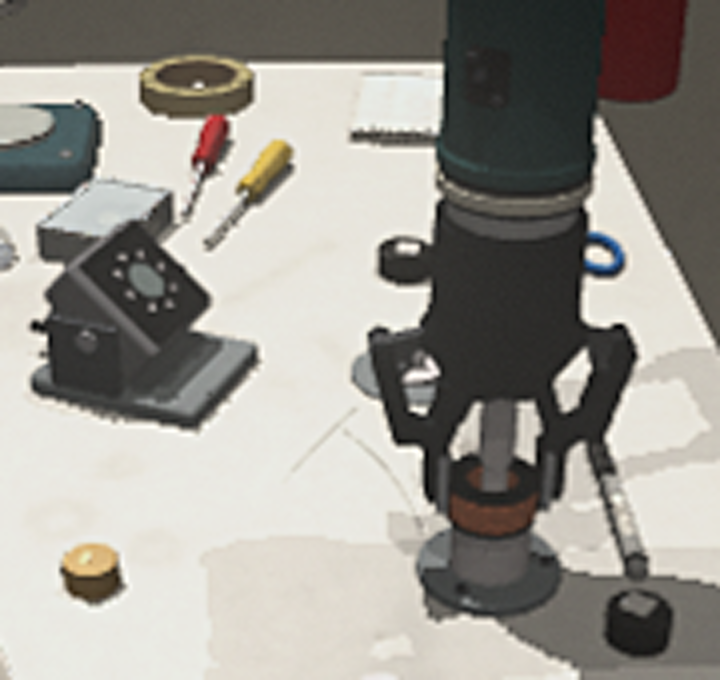

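The coil is gripped across its outside and the bar is clear of the palm. Lifting in steps.

Emit:
{"fn": "arm_command", "kwargs": {"series": [[[0,0,0,-1.2,0,0,0.4],[0,0,0,-1.2,0,0,0.4],[0,0,0,-1.2,0,0,0.4],[0,0,0,0,0,0,0.4]]]}}

```text
time: 5.35
tool_pos: [0.4623, 0.0501, 0.1053]
tcp_rot: [1.21, 1.209, -1.205]
wrist_force: [0.4, -0.0, -0.5]
width: 0.551
```

```bash
python3 -c "
from h import *
togo([.461,.05,.15],np.array([[0,1,0],[0,0,-1],[-1,0,0]]).astype(float))"
```

```text
t 5.35 p [0.4623 0.0501 0.1053] R [[0.003, 1.0, 0.002], [0.002, 0.002, -1.0], [-1.0, 0.003, -0.002]] w 0.551 F [ 0.4 -0.  -0.5] q [0.05 0.01 2.19 0.   0.94 0.05]
shift cm [-4.47 -0.12 -0.  ]
turn [ 0.0024 -0.0015 -0.0028]
```

Emit:
{"fn": "arm_command", "kwargs": {"series": [[[0,0,0,-1.5,-0.1,0,0.4],[0,0,0,-1.5,0,0,0.4],[0,0,0,-1.5,0,0,0.4],[0,0,0,-1.5,0,0,0.4],[0,0,0,-1.5,0,0,0.4],[0,0,0,0,0,0,0.4]]]}}

```text
time: 5.95
tool_pos: [0.4614, 0.05, 0.1856]
tcp_rot: [1.212, 1.207, -1.202]
wrist_force: [0.2, 0.3, -0.6]
width: 0.549
```

```bash
python3 -c "
from h import *
togo([.4845,-.167,.19],np.array([[0,1,0],[0,0,-1],[-1,0,0]]).astype(float))
c=shot('wrist','4');shot('side','4');zoom(load('side4.npz'),190,370,120,290,4,'sidez4.png')"
```

```text
t 5.95 p [0.4614 0.05   0.1856] R [[0.007, 1.0, 0.002], [0.002, 0.002, -1.0], [-1.0, 0.007, -0.002]] w 0.549 F [ 0.2  0.3 -0.6] q [ 0.05 -0.09  2.12  0.    1.11  0.05]
shift cm [-0.46  2.27 21.7 ]
turn [ 0.0023 -0.0017 -0.0068]
```

View pics/sidez4.png

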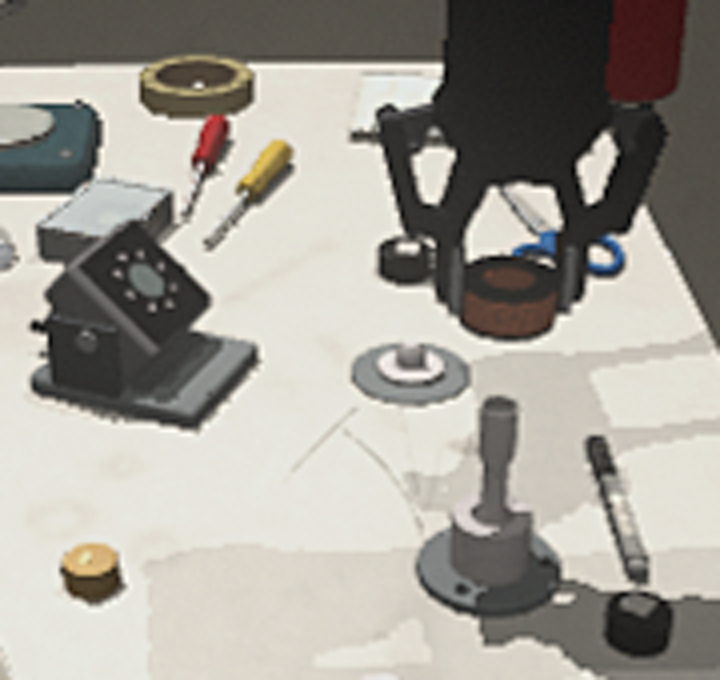

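View pics/wrist4.png

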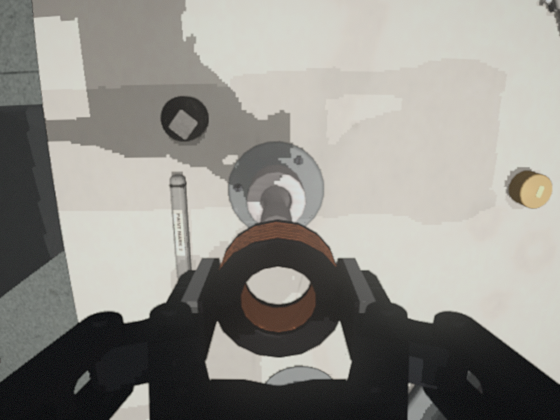

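The coil is off and held level, about (278,290) in the wrist view. The bar is still standing in its stand. Next I measure the coil relative to the tool.

Run:
```python
from h import *
c=load('wrist4.npz');W=cloud(c)
m=(np.abs(W[...,0]-.461)<.026)&(np.abs(W[...,1]-.05)<.027)&(W[...,2]>.16)&(W[...,2]<.2)
P=W[m];print(len(P),np.percentile(P[:,2],[5,50,95]).round(4))
T=P[P[:,2]>np.percentile(P[:,2],90)-.004]
A=np.c_[T[:,:2],np.ones(len(T))];co=np.linalg.lstsq(A,T[:,2],rcond=None)[0];print('tilt',co.round(4))
print('y range',T[:,1].min(),T[:,1].max(),'x',T[:,0].min(),T[:,0].max(),circ(W,.461,.05,.027,T[:,2].min(),.2))
print(circ(W,.46,.05,.03,.104,.113))
```

```text
14292 [0.1642 0.1836 0.1922]
tilt [0.006  0.0099 0.1817]
y range 0.025006437453034394 0.0751126523577322 x 0.43500480504003824 0.4869734446950331 [4.610e-01 5.080e-02 2.670e-02 1.849e-01 9.868e+03]
[4.598e-01 5.590e-02 7.300e-03 1.068e-01 1.160e+02]
```

Emit:
{"fn": "arm_command", "kwargs": {"series": [[[0,0,0,0,0.3,3.5,0.4],[0,0,0,0,0.3,3.5,0.4],[0,0,0,0,0.3,3.5,0.4],[0,0,0,0,0.3,3.5,0.4],[0,0,0,0,0.3,3.5,0.4],[0,0,-0.005,0,0.3,2,0.4],[0,0,0,0,0,0,0.4],[0,0,0,0,0,0,0.4]]]}}

```text
time: 6.85
tool_pos: [0.4732, -0.1495, 0.1724]
tcp_rot: [1.202, 1.228, -1.214]
wrist_force: [-0.7, 1.2, -0.5]
width: 0.552
```

```bash
python3 -c "
from h import *
togo([.4845,-.167,.034],np.array([[0,1,0],[0,0,-1],[-1,0,0]]).astype(float))"
```

```text
t 6.85 p [ 0.4732 -0.1495  0.1724] R [[-0.016, 1.0, 0.005], [0.006, 0.005, -1.0], [-1.0, -0.016, -0.007]] w 0.552 F [-0.7  1.2 -0.5] q [-0.36  0.    2.05  0.    1.1  -0.36]
shift cm [13.81  1.34  1.85]
turn [ 0.0053 -0.0065  0.0161]
```

Emit:
{"fn": "arm_command", "kwargs": {"series": [[[0.005,-0.006,0.016,1,0.7,1,0.4],[0,0,0,1,0.5,0.8,0.4],[0,0,0,1,0.2,0,0.4],[0,0,0,0,0,0,0.4],[0,0,0,0,0,0,0.4]]]}}

```text
time: 7.35
tool_pos: [0.4856, -0.1631, 0.1379]
tcp_rot: [1.207, 1.218, -1.208]
wrist_force: [0.3, 0.1, 0.1]
width: 0.548
```

```bash
python3 -c "
from h import *
togo([.4845,-.167,.034],np.array([[0,1,0],[0,0,-1],[-1,0,0]]).astype(float))
c=shot('wrist','5')"
```

```text
t 7.35 p [ 0.4856 -0.1631  0.1379] R [[-0.005, 1.0, 0.004], [0.004, 0.004, -1.0], [-1.0, -0.005, -0.004]] w 0.548 F [0.3 0.1 0.1] q [-0.37  0.06  2.06  0.    1.02 -0.38]
shift cm [10.39 -0.06  0.44]
turn [ 0.0039 -0.0043  0.0052]
```

View pics/wrist5.png

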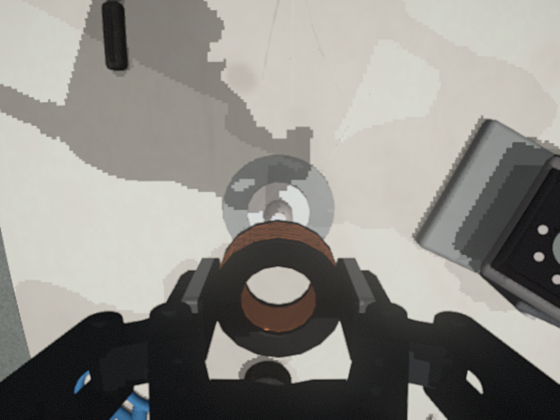

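The rest's stub is visible at (278,210), in line with the coil. The reader is well to the right.

Run:
```python
from h import *
W=cloud(load('wrist5.npz'))
for nm,a in(("stub",(.484,-.168,.02,.0235,.027)),("seat",(.484,-.168,.03,.006,.0105)),("rbase",(.484,-.168,.046,.0018,.004))):
    print(nm,circ(W,*a))
    P=W[(np.hypot(W[...,0]-a[0],W[...,1]-a[1])<a[2])&(W[...,2]>a[3])&(W[...,2]<a[4])]
    print(P.min(0).round(4),P.max(0).round(4))
```

```text
stub [ 4.843e-01 -1.656e-01  5.600e-03  2.430e-02  9.100e+01]
[ 0.4787 -0.167   0.0235] [ 0.4898 -0.1605  0.0255]
seat [ 4.844e-01 -1.670e-01  2.190e-02  8.100e-03  1.564e+03]
[ 0.4629 -0.1768  0.006 ] [ 0.5062 -0.1454  0.0105]
rbase [ 4.839e-01 -1.680e-01  4.580e-02  2.700e-03  3.923e+03]
[ 0.4385 -0.213   0.0018] [ 0.5291 -0.1231  0.004 ]
```

Emit:
{"fn": "arm_command", "kwargs": {"series": [[[0.004,-0.004,0.005,2,0,0.4,0.4],[0,0,0,2,0,0,0.4],[0,0,0,2,0,0,0.4],[0,0,0,0,0,0,0.4],[0,0,0,0,0,0,0.4]]]}}

```text
time: 7.9
tool_pos: [0.488, -0.1663, 0.08]
tcp_rot: [1.209, 1.205, -1.205]
wrist_force: [-0.6, -0.3, -0.5]
width: 0.551
```

```bash
python3 -c "
from h import *
togo([.4845,-.167,.034],np.array([[0,1,0],[0,0,-1],[-1,0,0]]).astype(float))"
```

```text
t 7.9 p [ 0.488  -0.1663  0.08  ] R [[0.005, 1.0, 0.002], [-0.001, 0.002, -1.0], [-1.0, 0.005, 0.002]] w 0.551 F [-0.6 -0.3 -0.5] q [-0.38  0.14  2.1   0.    0.89 -0.38]
shift cm [ 4.6  -0.38  0.06]
turn [ 0.0018  0.0015 -0.0054]
```

Emit:
{"fn": "arm_command", "kwargs": {"series": [[[0,0,-0.005,0.6,-0.35,0.05,0.4],[0,0,0,0.6,-0.05,0,0.4],[0,0,0,0.6,0,0,0.4],[0,0,0,0,0,0,0.4],[0,0,0,0,0,0,0.4]]]}}

```text
time: 8.4
tool_pos: [0.4861, -0.1676, 0.0642]
tcp_rot: [1.208, 1.204, -1.205]
wrist_force: [-0.5, -0.0, -0.1]
width: 0.552
```

```bash
python3 -c "
from h import *
togo([.4845,-.167,.034],np.array([[0,1,0],[0,0,-1],[-1,0,0]]).astype(float))"
```

```text
t 8.4 p [ 0.4861 -0.1676  0.0642] R [[0.005, 1.0, 0.002], [-0.004, 0.002, -1.0], [-1.0, 0.005, 0.004]] w 0.552 F [-0.5 -0.  -0.1] q [-0.38  0.16  2.12 -0.    0.86 -0.38]
shift cm [ 3.02 -0.17 -0.07]
turn [ 0.0021  0.0036 -0.0054]
```

Emit:
{"fn": "arm_command", "kwargs": {"series": [[[0,0.003,-0.006,0.7,-0.25,-0.05,0.4],[0,0,0,0.7,-0.05,0,0.4],[0,0,0,0.7,0,0,0.4],[0,0,0,0,0,0,0.4],[0,0,0,0,0,0,0.4]]]}}

```text
time: 8.9
tool_pos: [0.4828, -0.1671, 0.0413]
tcp_rot: [1.207, 1.211, -1.209]
wrist_force: [0.4, -0.9, -0.9]
width: 0.553
```

```bash
python3 -c "
from h import *
togo([.4845,-.167,.034],np.array([[0,1,0],[0,0,-1],[-1,0,0]]).astype(float))"
```

```text
t 8.9 p [ 0.4828 -0.1671  0.0413] R [[-0.001, 1.0, 0.002], [-0.0, 0.002, -1.0], [-1.0, -0.001, 0.0]] w 0.553 F [ 0.4 -0.9 -0.9] q [-0.38  0.19  2.13 -0.    0.82 -0.38]
shift cm [ 0.73  0.17 -0.01]
turn [0.002  0.0003 0.0013]
```

Emit:
{"fn": "arm_command", "kwargs": {"series": [[[0,0,0,0.4,0.15,0,0.4],[0,0,0,0.3,0,0,0.4],[0,0,0,0,0,0,0.4],[0,0,0,0,0,0,0.4]]]}}

```text
time: 9.3
tool_pos: [0.4849, -0.1673, 0.0339]
tcp_rot: [1.207, 1.21, -1.208]
wrist_force: [-0.3, 0.6, 0.3]
width: 0.552
```

```bash
python3 -c "
from h import *
togo([.4845,-.167,.034],np.array([[0,1,0],[0,0,-1],[-1,0,0]]).astype(float))
c=shot('side','6');zoom(c,190,370,120,290,4,'sidez6.png')"
```

```text
t 9.3 p [ 0.4849 -0.1673  0.0339] R [[-0.001, 1.0, 0.002], [-0.001, 0.002, -1.0], [-1.0, -0.001, 0.001]] w 0.552 F [-0.3  0.6  0.3] q [-0.38  0.21  2.13 -0.    0.81 -0.38]
shift cm [-0.01 -0.04 -0.03]
turn [0.002  0.0005 0.0007]
```

View pics/sidez6.png

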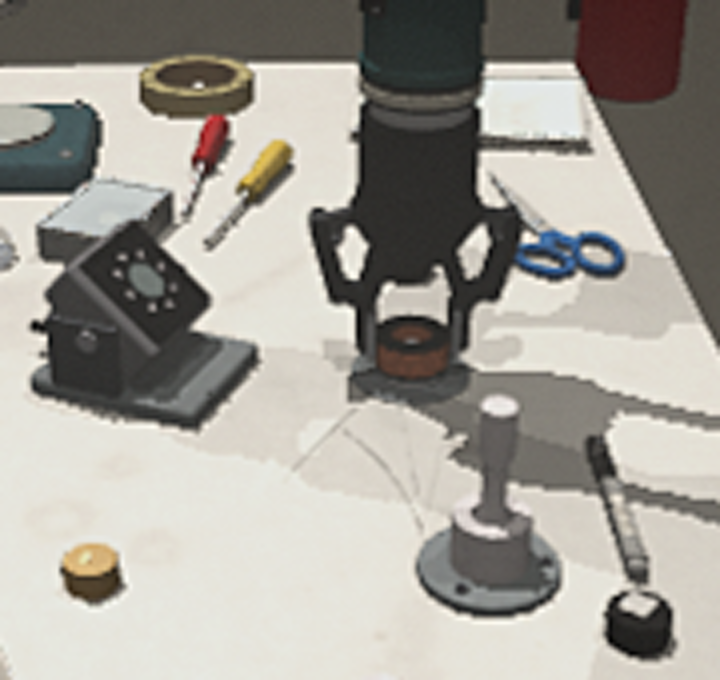

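The coil is at seat height and round the stub. Opening and rising straight up.

Emit:
{"fn": "arm_command", "kwargs": {"series": [[[0,0,0,0,0,0,0.75],[0,0,0,0,0,0,1],[0,0,0,0,0,0,1],[0,0,0,0,0,0,1],[0,0,0,0,0,0,1]]]}}

```text
time: 9.85
tool_pos: [0.4857, -0.1676, 0.0349]
tcp_rot: [1.207, 1.208, -1.207]
wrist_force: [0.2, 0.4, -0.1]
width: 1.001
```

Emit:
{"fn": "arm_command", "kwargs": {"series": [[[0,0,0,-2,0,0,1],[0,0,0,-3,0,0,1],[0,0,0,-4,0,0,1],[0,0,0,-4,0,0,1],[0,0,0,-3,0,0,1],[0,0,0,0,0,0,1],[0,0,0,0,0,0,1]]]}}

```text
time: 10.55
tool_pos: [0.4839, -0.1668, 0.1995]
tcp_rot: [1.207, 1.212, -1.21]
wrist_force: [-0.5, -0.7, -0.4]
width: 1.0
```

Run:
```python
from h import *
c=shot('wrist','7');togo([.4603,.05,.2],np.array([[0,1,0],[0,0,-1],[-1,0,0]]).astype(float))
W=cloud(c);print('coiltop',circ(W,.4845,-.167,.035,.028,.036));
P=W[(np.hypot(W[...,0]-.4845,W[...,1]+.167)<.027)&(W[...,2]>.029)&(W[...,2]<.036)]
A=np.c_[P[:,:2],np.ones(len(P))];print(np.linalg.lstsq(A,P[:,2],rcond=None)[0].round(3))
```

```text
t 10.6 p [ 0.4842 -0.1669  0.1995] R [[-0.002, 1.0, 0.002], [0.0, 0.002, -1.0], [-1.0, -0.002, -0.0]] w 0.994 F [-0.4 -0.6  0.4] q [-0.38 -0.    2.01 -0.    1.14 -0.38]
shift cm [ -0.04  -2.34 -21.7 ]
turn [ 0.002  -0.0001  0.0023]
coiltop [ 4.840e-01 -1.671e-01  2.480e-02  3.190e-02  2.055e+03]
[ 0.001 -0.     0.031]
```

View pics/wrist7.png

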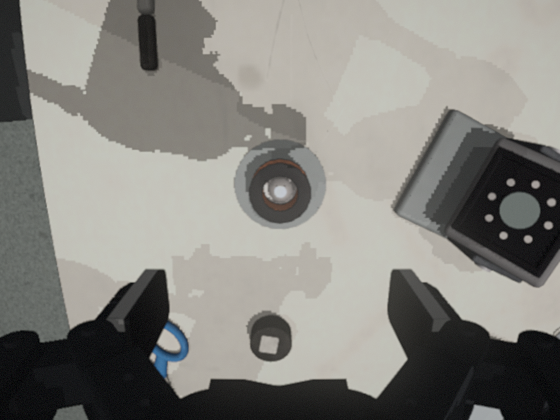

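The coil is seated flat at (278,188), with its top at 0.032. The reader window is fully visible and centred on (520,210), so I measure it here.

Run:
```python
from h import *
for f in('wrist7','top0'):
    c=load(f+'.npz');W=cloud(c)
    m=(np.hypot(W[...,0]-.655,W[...,1]+.168)<.07)&(W[...,2]>.035)
    P=W[m];best=None;rng=np.random.default_rng(0)
    for _ in range(400):
        a,b,d=P[rng.choice(len(P),3,False)];nn=np.cross(b-a,d-a);nn/=np.linalg.norm(nn)+1e-12
        k=np.abs((P-a)@nn)<.002
        if best is None or k.sum()>best.sum():best=k
    Q=P[best];cen=Q.mean(0);nn=np.linalg.svd(Q-cen)[2][2];nn*=np.sign(nn[2])
    h=nn[:2]/np.hypot(*nn[:2]);ex=np.array([-h[1],h[0],0]);ey=np.cross(nn,ex)
    a=(Q-cen)@np.c_[ex,ey]
    (cx,cy),sz,ang=cv2.minAreaRect((a*1000).astype(np.float32))
    print(f,len(Q),'n',nn.round(3),np.degrees(np.arccos(nn[2])).round(2),'az',np.degrees(np.arctan2(nn[1],nn[0])).round(2),'rect',sz,ang,'centre',(cen+ex*cx/1e3+ey*cy/1e3).round(4))
    if f=='wrist7':
        # centre of grey disc
        E=c['extrinsics'];r=rays(c,[(520,210)])[0]@E[:3,:3].T;o=E[:3,3]
        print('disc',(o+r*((cen-o)@nn)/(r@nn)).round(4))
        zoom(c,390,560,90,300,3,'win.png')
```

```text
wrist7 8527 n [-0.57   0.263  0.778] 38.92 az 155.21 rect (83.19312286376953, 73.88569641113281) 1.9057462215423584 centre [ 0.6555 -0.1694  0.072 ]
disc [ 0.656  -0.1684  0.072 ]
top0 547 n [-0.576  0.241  0.781] 38.65 az 157.29 rect (83.2315902709961, 76.3341293334961) 0.18704116344451904 centre [ 0.6558 -0.1713  0.0723]
```

View pics/win.png

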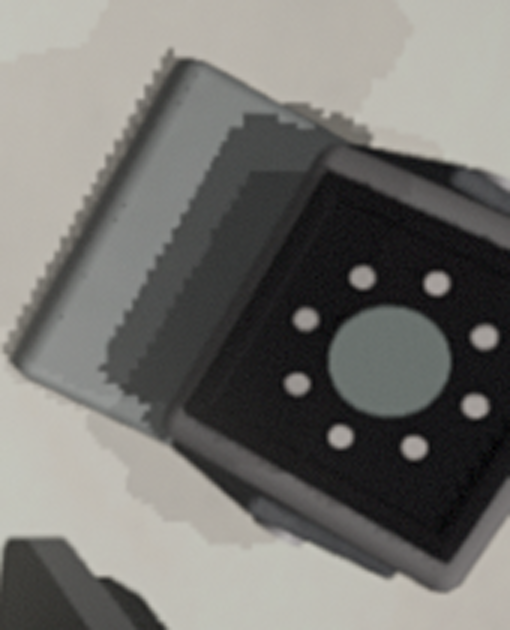

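Emit:
{"fn": "arm_command", "kwargs": {"series": [[[0,0,0,0,-0.5,-3.8,1],[0,0,0,0,-0.5,-3.8,1],[0,0,0,0,-0.5,-3.8,1],[0,0,0,0,-0.5,-3.8,1],[0,0,0,0,0,-3,1],[0,0,0,0,0,0,1],[0,0,0,0,0,0,1]]]}}

```text
time: 11.3
tool_pos: [0.4562, 0.0206, 0.1869]
tcp_rot: [1.201, 1.226, -1.226]
wrist_force: [-0.0, 0.3, 0.6]
width: 1.003
```

Run:
```python
from h import *
togo([.4603,.05,.16],np.array([[0,1,0],[0,0,-1],[-1,0,0]]).astype(float))
c=shot('wrist','8')
W=cloud(c);print('bartop',circ(W,.46,.05,.03,.104,.113),'base',circ(W,.4604,.05,.043,.0055,.0105),'col',circ(W,.4604,.05,.03,.037,.043))
```

```text
t 11.3 p [0.4562 0.0206 0.1869] R [[-0.022, 1.0, -0.001], [0.002, -0.001, -1.0], [-1.0, -0.022, -0.002]] w 1.003 F [-0.   0.3  0.6] q [-0.01 -0.09  2.11  0.    1.14 -0.01]
shift cm [ 2.69  0.47 -2.94]
turn [-0.0013 -0.0015  0.022 ]
bartop [4.600e-01 4.970e-02 1.000e-02 1.079e-01 1.023e+03] base [4.601e-01 4.970e-02 3.980e-02 8.000e-03 4.284e+03] col [4.600e-01 5.000e-02 2.190e-02 3.980e-02 1.647e+03]
```

View pics/wrist8.png

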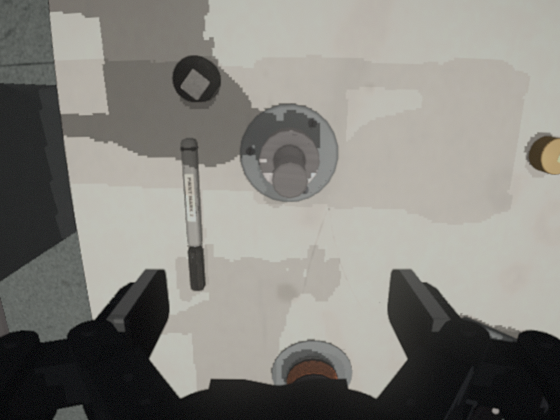

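The bar stands upright: top at (290,180) in the wrist view, world position (0.460, 0.050). Descending on it.

Emit:
{"fn": "arm_command", "kwargs": {"series": [[[0,0,0.02,0,0.45,-1.5,1],[0,0,0,0,0,-1.5,1],[0,0,0,1.5,0,0,1],[0,0,0,1.5,0,0,1],[0,0,0,0,0,0,1],[0,0,0,0,0,0,1]]]}}

```text
time: 11.95
tool_pos: [0.4605, 0.0448, 0.1528]
tcp_rot: [1.214, 1.209, -1.223]
wrist_force: [-0.0, 0.6, 1.1]
width: 1.002
```

Run:
```python
from h import *
togo([.4601,.0498,.092],np.array([[0,1,0],[0,0,-1],[-1,0,0]]).astype(float))
```

```text
t 11.95 p [0.4605 0.0448 0.1528] R [[-0.007, 1.0, -0.011], [-0.0, -0.011, -1.0], [-1.0, -0.007, 0.0]] w 1.002 F [-0.   0.6  1.1] q [ 0.04 -0.05  2.14 -0.    1.05  0.05]
shift cm [ 6.08  0.   -0.5 ]
turn [-0.0111  0.0004  0.0068]
```

Emit:
{"fn": "arm_command", "kwargs": {"series": [[[-0.011,0,0.006,1.2,0,-0.45,1],[0,0,0,1.2,0,-0.05,1],[0,0,0,1.2,0,0,1],[0,0,0,1.2,0,0,1],[0,0,0,0,0,0,1],[0,0,0,0,0,0,1]]]}}

```text
time: 12.55
tool_pos: [0.4623, 0.0473, 0.1037]
tcp_rot: [1.212, 1.206, -1.212]
wrist_force: [-0.2, 0.1, 0.9]
width: 1.002
```

Run:
```python
from h import *
togo([.4601,.0498,.092],np.array([[0,1,0],[0,0,-1],[-1,0,0]]).astype(float))
```

```text
t 12.55 p [0.4623 0.0473 0.1037] R [[0.001, 1.0, -0.004], [-0.001, -0.004, -1.0], [-1.0, 0.001, 0.001]] w 1.002 F [-0.2  0.1  0.9] q [ 0.05  0.01  2.19 -0.    0.94  0.05]
shift cm [ 1.17 -0.22 -0.25]
turn [-0.0041  0.0011 -0.0013]
```

Emit:
{"fn": "arm_command", "kwargs": {"series": [[[-0.004,0,0,0.7,-0.22,-0.25,1],[0,0,0,0.5,0,0,1],[0,0,0,0,0,0,1],[0,0,0,0,0,0,1]]]}}

```text
time: 12.95
tool_pos: [0.4605, 0.0501, 0.0915]
tcp_rot: [1.209, 1.207, -1.207]
wrist_force: [0.0, 0.1, 0.4]
width: 1.002
```

Run:
```python
from h import *
togo([.4601,.0498,.092],np.array([[0,1,0],[0,0,-1],[-1,0,0]]).astype(float))
```

```text
t 12.95 p [0.4605 0.0501 0.0915] R [[0.003, 1.0, 0.001], [-0.001, 0.001, -1.0], [-1.0, 0.003, 0.001]] w 1.002 F [0.  0.1 0.4] q [ 0.06  0.03  2.2  -0.    0.91  0.06]
shift cm [-0.06 -0.04  0.03]
turn [ 0.0005  0.001  -0.0026]
```

Emit:
{"fn": "arm_command", "kwargs": {"series": [[[0,0,0,0,0,0,0.4],[0,0,0,0,0,0,0],[0,0,0,0,0,0,0],[0,0,0,0,0,0,0],[0,0,0,0,0,0,0],[0,0,0,0,0,0,0],[0,0,0,0,0,0,0],[0,0,0,0,0,0,0],[0,0,0,0,0,0,0]]], "newtons": 60}}

```text
time: 13.85
tool_pos: [0.4613, 0.0502, 0.0925]
tcp_rot: [1.21, 1.206, -1.206]
wrist_force: [-0.3, -0.2, -0.3]
width: 0.217
```

Run:
```python
from h import *
togo([.4605,.05,.2],np.array([[0,1,0],[0,0,-1],[-1,0,0]]).astype(float))
```

```text
t 13.85 p [0.4613 0.0502 0.0925] R [[0.004, 1.0, 0.001], [-0.001, 0.001, -1.0], [-1.0, 0.004, 0.001]] w 0.217 F [-0.3 -0.2 -0.3] q [ 0.06  0.03  2.2  -0.    0.91  0.06]
shift cm [-10.75  -0.03   0.03]
turn [ 0.0006  0.0009 -0.0044]
```

Gripped at a width of 0.217, which fits a 20 mm head. Lifting.

Emit:
{"fn": "arm_command", "kwargs": {"series": [[[0,0,0,-1.2,0,0,0],[0,0,0,-1.5,0,0,0],[0,0,0,-1.5,0,0,0],[0,0,0,-2,0,0,0],[0,0,0,-2,0,0,0],[0,0,0,-2,0,0,0],[0,0,0,-2,0,0,0],[0,0,0,-1,0,0,0],[0,0,0,0,0,0,0],[0,0,0,0,0,0,0]]]}}

```text
time: 14.85
tool_pos: [0.4601, 0.0503, 0.2343]
tcp_rot: [1.211, 1.204, -1.204]
wrist_force: [0.5, -1.0, -1.4]
width: 0.213
```

Run:
```python
from h import *
n=np.array([-.585,.267,.766]);n/=np.linalg.norm(n)
win=np.array([.656,-.1685,.072])
def tgt(): 
    R0=np.array([[0,1,0],[0,0,-1],[-1,0,0.]])
    ax=np.cross([0,0,1],n);ax/=np.linalg.norm(ax);return R.from_rotvec(ax*np.arccos(n[2])).as_matrix()@R0
togo(win+n*(.04+.0845),tgt());print(win+n*(.1245),tgt().round(3).tolist())
c=shot('wrist','9');c=shot('side','9');zoom(c,190,370,120,290,4,'sidez9.png')
```

```text
t 14.85 p [0.4601 0.0503 0.2343] R [[0.006, 1.0, 0.001], [-0.001, 0.001, -1.0], [-1.0, 0.006, 0.001]] w 0.213 F [ 0.5 -1.  -1.4] q [ 0.06 -0.14  2.06 -0.    1.21  0.06]
shift cm [ 6.78 12.25 18.56]
turn [-1.000e-04 -2.893e-01  6.288e-01]
[ 0.58317733 -0.13526299  0.16735413] [[0.585, 0.806, -0.088], [-0.267, 0.088, -0.96], [-0.766, 0.585, 0.267]]
```

View pics/wrist9.png

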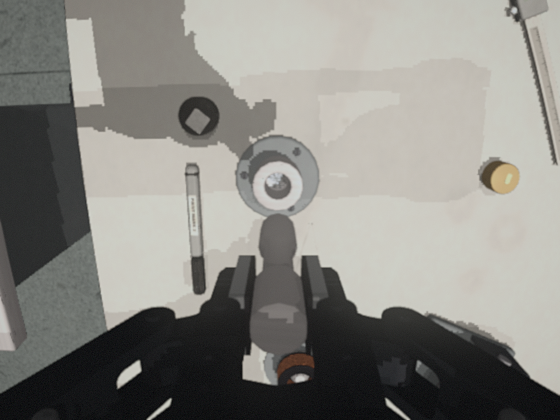

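View pics/sidez9.png

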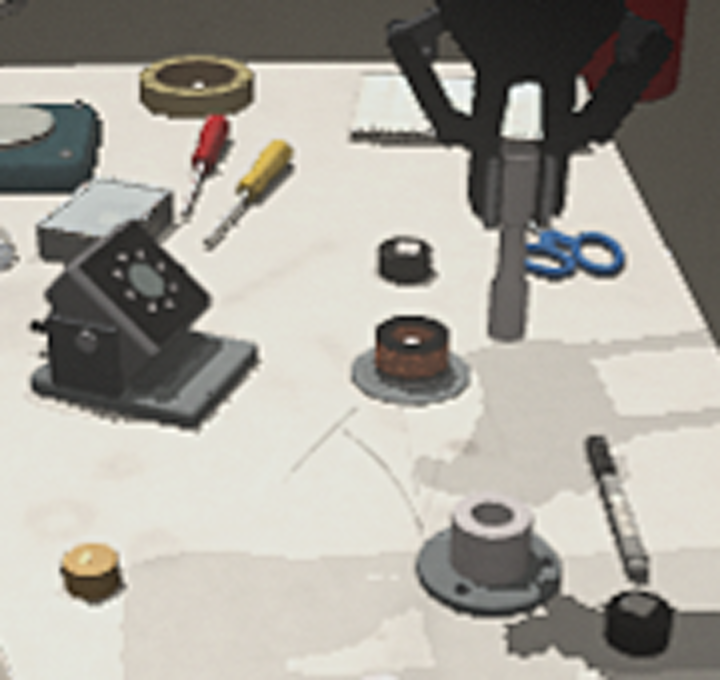

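The bar is held straight and clear of the stand, and the coil is still on the rest. Tilting in place now.

Emit:
{"fn": "arm_command", "kwargs": {"series": [[[0,-0.058,0.126,0,0,0,0],[0,-0.058,0.126,0,0,0,0],[0,-0.058,0.126,0,0,0,0],[0,-0.058,0.126,0,0,0,0],[0,-0.058,0.126,0,0,0,0],[0,0,0,0,0,0,0],[0,0,0,0,0,0,0]]]}}

```text
time: 15.65
tool_pos: [0.4559, 0.048, 0.2228]
tcp_rot: [1.227, 0.552, -0.871]
wrist_force: [0.8, 0.4, 0.6]
width: 0.216
```

```bash
cat >> h.py <<'E'
n=np.array([-.585,.267,.766]);n/=np.linalg.norm(n)
win=np.array([.656,-.1685,.072])
def tgt(): 
    R0=np.array([[0,1,0],[0,0,-1],[-1,0,0.]])
    ax=np.cross([0,0,1],n);ax/=np.linalg.norm(ax);return R.from_rotvec(ax*np.arccos(n[2])).as_matrix()@R0
E
python3 - <<'E'
from h import *
togo(win+n*(.04+.0845+.06),tgt())
E
```

```text
t 15.65 p [0.4559 0.048  0.2228] R [[0.573, 0.815, -0.085], [-0.271, 0.09, -0.958], [-0.774, 0.572, 0.273]] w 0.216 F [0.8 0.4 0.6] q [ 0.39 -0.42  2.44 -0.74  0.77  0.83]
shift cm [10.55  5.46 14.99]
turn [0.0059 0.0028 0.0145]
```

Emit:
{"fn": "arm_command", "kwargs": {"series": [[[0,0,0.014,1.5,0.8,2.2,0],[0,0,0,1.5,0.8,2.2,0],[0,0,0,1.5,0.8,2.2,0],[0,0,0,1.5,0.8,2.2,0],[0,0,0,1.5,0.8,2.2,0],[0,0,0,1.5,0.7,2.0,0],[0,0,0,0,0,0,0],[0,0,0,0,0,0,0]]]}}

```text
time: 16.45
tool_pos: [0.5463, -0.1077, 0.2216]
tcp_rot: [1.238, 0.547, -0.867]
wrist_force: [0.6, -0.5, -1.4]
width: 0.217
```

Run:
```python
from h import *
togo(win+n*(.04+.0845+.03),tgt())
c=shot('wrist','10')
```

```text
t 16.45 p [ 0.5463 -0.1077  0.2216] R [[0.578, 0.811, -0.09], [-0.268, 0.084, -0.96], [-0.771, 0.579, 0.265]] w 0.217 F [ 0.6 -0.5 -1.4] q [-0.13 -0.27  2.34 -0.46  0.45  0.23]
shift cm [ 4.05 -0.41  0.88]
turn [-0.0026 -0.0002  0.0082]
```

View pics/wrist10.png

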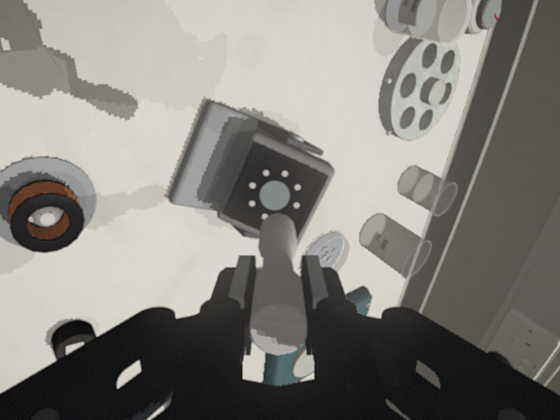

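The bar points at the reader, with its foot at about (278,218) and the window centre at (275,194). Re-measuring the window from here before closing in.

Run:
```python
from h import *
c=load('wrist10.npz');W=cloud(c)
m=(np.linalg.norm(W-win,axis=2)<.05)&(W[...,2]>.035);P=W[m]
k=np.abs((P-np.median(P,0))@n)<.006;Q=P[k]
cen=Q.mean(0);nn=np.linalg.svd(Q-cen)[2][2];nn*=np.sign(nn[2])
E=c['extrinsics'];r=rays(c,[(275,194)])[0]@E[:3,:3].T;o=E[:3,3]
print(len(Q),nn.round(3),np.degrees(np.arccos(nn@n)),'disc',(o+r*((cen-o)@nn)/(r@nn)).round(4))
# bar: visible points between tips and foot, in tool frame
s,p,rr=pose();T=rr.inv().apply((W.reshape(-1,3)-p));
b=T[(T[:,0]>.03)&(T[:,0]<.095)&(np.hypot(T[:,1],T[:,2])<.025)]
print(len(b),b.max(0).round(4))
for a in np.arange(.03,.095,.01):
    q=b[(b[:,0]>=a)&(b[:,0]<a+.01)]
    if len(q):print(a.round(2),len(q),'y',q[:,1].min().round(4),q[:,1].max().round(4),'zmin',q[:,2].min().round(4))
```

```text
7174 [-0.582  0.281  0.763] 0.8644253903792692 disc [ 0.6564 -0.1679  0.0715]
1500 [0.0839 0.0087 0.0068]
0.03 251 y -0.008 0.0059 zmin -0.0066
0.04 225 y -0.0081 0.0057 zmin -0.0065
0.05 571 y -0.0109 0.0085 zmin -0.0093
0.06 211 y -0.0112 0.0087 zmin -0.0095
0.07 186 y -0.0113 0.0086 zmin -0.0093
0.08 56 y -0.0108 0.0085 zmin -0.0093
```

Emit:
{"fn": "arm_command", "kwargs": {"series": [[[0,0,0.008,1.3,-0.2,0.4,0],[0,0,0,1.3,-0.2,0.4,0],[0,0,0,1,0,0,0],[0,0,0,0,0,0,0],[0,0,0,0,0,0,0]]]}}

```text
time: 17.0
tool_pos: [0.5652, -0.1233, 0.1947]
tcp_rot: [1.239, 0.543, -0.856]
wrist_force: [-0.5, 1.1, -1.5]
width: 0.221
```

Run:
```python
from h import *
togo(win+n*(.04+.0845),tgt())
```

```text
t 17.0 p [ 0.5652 -0.1233  0.1947] R [[0.587, 0.805, -0.087], [-0.264, 0.089, -0.96], [-0.766, 0.586, 0.265]] w 0.221 F [-0.5  1.1 -1.5] q [-0.17 -0.19  2.34 -0.5   0.35  0.25]
shift cm [ 3.46 -0.26  0.27]
turn [-0.0002 -0.0027 -0.0017]
```

Emit:
{"fn": "arm_command", "kwargs": {"series": [[[0,0,0,1,-0.13,0.13,0],[0,0,0,1,-0.13,0.13,0],[0,0,0,1,0,0,0],[0,0,0,0,0,0,0],[0,0,0,0,0,0,0],[0,0,0,0,0,0,0]]]}}

```text
time: 17.6
tool_pos: [0.582, -0.1334, 0.1699]
tcp_rot: [1.238, 0.544, -0.854]
wrist_force: [0.4, -0.1, -0.7]
width: 0.22
```

Run:
```python
from h import *
togo(win+n*(.04+.0845),tgt())
```

```text
t 17.6 p [ 0.582  -0.1334  0.1699] R [[0.588, 0.804, -0.085], [-0.263, 0.091, -0.961], [-0.765, 0.587, 0.265]] w 0.22 F [ 0.4 -0.1 -0.7] q [-0.19 -0.12  2.33 -0.57  0.28  0.31]
shift cm [ 0.31 -0.07  0.1 ]
turn [ 0.0013 -0.004  -0.0034]
```

Emit:
{"fn": "arm_command", "kwargs": {"series": [[[0,0,0,0.2,0,0.1,0],[0,0,0,0,0,0,0],[0,0,0,0,0,0,0],[0,0,0,0,0,0,0],[0,0,0,0,0,0,0]]]}}

```text
time: 18.1
tool_pos: [0.5834, -0.135, 0.1699]
tcp_rot: [1.238, 0.542, -0.852]
wrist_force: [-0.6, 0.4, -0.3]
width: 0.219
```

Run:
```python
from h import *
togo(win+n*(.04+.0845),tgt())
c=shot('side','11');zoom(c,190,370,120,290,4,'sidez11.png')
t=shot('top','11')
W=cloud(t);print('coil',circ(W,.484,-.167,.035,.028,.036))
for nm,x,y,z in(('s7',.673,.05,.018),('s2',.39,.105,.02),('s6',.473,-.315,.021),('spare',.536,.262,.107)):
    print(nm,circ(cloud(load('top0.npz')),x,y,.03,z-.008,z+.008),circ(W,x,y,.03,z-.008,z+.008))
c=shot('wrist','11');togo(win+n*(.04+.0845))
W=cloud(c);s,p,rr=pose();T=rr.inv().apply((W.reshape(-1,3)-p))
b=T[(T[:,0]>.06)&(T[:,0]<.1)&(np.hypot(T[:,1],T[:,2])<.013)];f=p+rr.apply([b[:,0].max(),b[:,1].mean(),0])
print('foot',f.round(4),'out',((f-win)@n).round(4),'off',np.linalg.norm((f-win)-((f-win)@n)*n).round(4),np.abs(s['joint_vel']).max())
```

```text
t 18.1 p [ 0.5834 -0.135   0.1699] R [[0.59, 0.803, -0.085], [-0.263, 0.091, -0.96], [-0.764, 0.589, 0.265]] w 0.219 F [-0.6  0.4 -0.3] q [-0.19 -0.11  2.33 -0.57  0.28  0.31]
shift cm [ 0.19 -0.17 -0.04]
turn [ 0.0012 -0.0036 -0.0056]
coil [ 4.832e-01 -1.688e-01  2.470e-02  3.180e-02  1.530e+02]
s7 [6.749e-01 5.110e-02 1.510e-02 1.770e-02 1.040e+02] [6.745e-01 5.130e-02 1.540e-02 1.770e-02 1.060e+02]
s2 [3.888e-01 1.065e-01 1.710e-02 1.890e-02 1.440e+02] [3.892e-01 1.069e-01 1.750e-02 1.880e-02 1.450e+02]
s6 [ 4.752e-01 -3.171e-01  2.030e-02  2.090e-02  1.980e+02] [ 4.747e-01 -3.174e-01  2.060e-02  2.090e-02  2.000e+02]
spare [5.353e-01 2.630e-01 9.900e-03 1.072e-01 6.000e+01] [5.356e-01 2.632e-01 9.900e-03 1.068e-01 5.900e+01]
t 18.25 p [ 0.5834 -0.135   0.1698] R [[0.59, 0.803, -0.085], [-0.263, 0.091, -0.96], [-0.764, 0.589, 0.265]] w 0.217 F [ 0.5 -0.1 -0.1] q [-0.19 -0.11  2.33 -0.57  0.28  0.31]
shift cm [ 0.18 -0.16 -0.04]
foot [ 0.6324 -0.1572  0.105 ] out 0.0421 off 0.0013 0.0026432287025688825
```

View pics/sidez11.png

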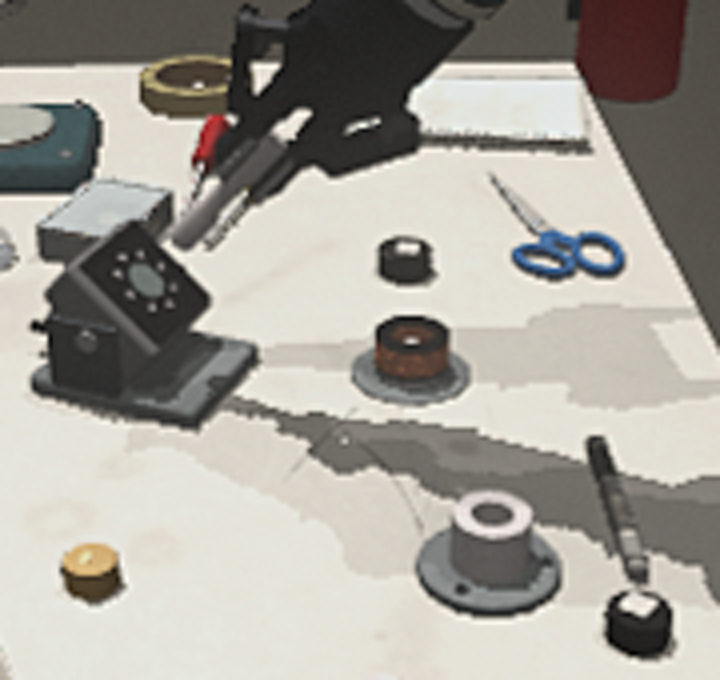

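View pics/wrist11.png

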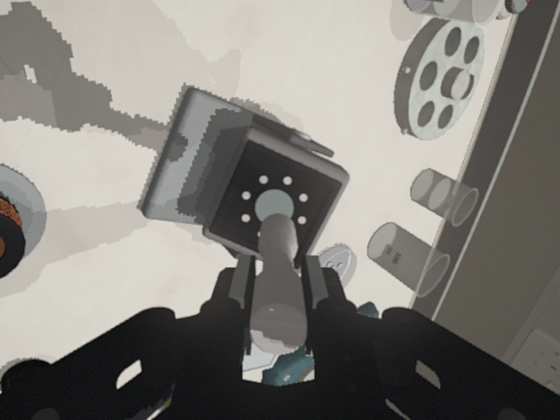

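The bar's foot points at the window, about 42 mm out and 1 mm off centre. The coil is on its rest, the bystanders have not moved and the arm is still. Handing in.

```bash
python3 -c "
from workcell import bot
print(bot.finish_job())"
```

```text
the job is handed in; nothing more can be done
None
```

I slid the coil up off the bar, seated it over the rest's stub and released it. I then drew the same bar out of its stand and handed in at about 18 s with the arm still holding it in front of the reader.

Last checks before handing in:
- **Bar:** the foot is 42 mm out from the window and about 1 mm off its middle. The axis is within about 1° of the window normal, 105 mm up, held still with 60 N set.
- **Coil:** measured flat from the wrist camera right after release, top at 32 mm, about 0.5 mm from the rest's centre. The top camera's last reading was about 2 mm off centre, which is within its calibration error.
- **Surroundings:** the spare bar and the three specimens read the same as at the start, to within 1 mm. I checked the marker only by eye. The wrist force stayed under 2 N in every reading, and no reading or picture suggested contact with the reader.

No check failed. The only disagreement was between the cameras: the side and top views differed by a few millimetres, so I relied on the wrist camera.

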